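# Hold the nut mill's lid at its pulse mark

### The job

Put the loose lid on the nut mill, its finger rib in line with the bar marks so that it drops fully home, then twist it clockwise (seen from above) half-way to the lock, until the rib points at the dot (pulse) marks. Do not turn it on into the lock, whose click waits at the double bars, and leave the jar, the doughnut and the muffin standing where they are. The lid springs back if released: finish while still gripping it and holding it on the dots.

Things in the scene. Friction and masses are not known exactly. Their poses are not given: they have to be found in the camera images.
- lid_centre (a point): Loose grey lid, 160 g, upright on the counter, 54 mm high: plug 56 mm across, 18 mm high; on it a flange 100 mm across, 6 mm thick; on that a rib. Two bayonet lugs on the plug, 14 mm wide, 80 mm over both tips, 2 to 10 mm above the underside. Point: on the axis, 27 mm above the underside, 3 mm above the flange's top. x along rib and lugs, z up. Same after half a turn: fits either way.
- lid_rib (a point): Centre of the lid's black finger rib, 12 mm above lid_centre: a straight bar on top of the flange, 74 mm long (along x), 18 mm wide, 30 mm high, to be gripped from above across its width.
- mill_mouth (a point): Fixed nut mill: white round body, steel collar 136 mm across, 140 mm high. Point: centre of the mouth, level with the collar's top; x to one bar mark, z up. Mouth 65 mm across, widened to 91 mm at two entry gaps for the lugs (at +x and -x, 24 to 33 mm wide). Lid home: flange on the collar, lid_centre 9 mm above this point. Turned over 35 degrees the lugs are under the collar's ledge: no lifting off.
- entry_mark (a point): One of the two single-bar marks (the other opposite) on the collar's rim, by the entry gaps: low black bars 12 by 4 mm, 60 mm from the mill's axis, 3 mm above the collar's top. 90 degrees clockwise from each, seen from above, stands a double bar (lock).
- pulse_mark (a point): One of the two dot (pulse) marks, black, 9 mm across, on the collar's rim, 60 mm from the mill's axis, 45 degrees clockwise (from above) from the single bars; the other is opposite. Its x axis points straight out from the mill's axis: at the pulse position the lid's x axis is parallel to it, either way round.
- drive_ring (a joint): Sprung ring inside the mill, driven by the lugs: 0 at rest, grows (rad) clockwise from above. The lid turns about 0.28 rad from the bars before it drives the ring; at the dots the ring reads about 0.51. Spring: 0.07 N m at rest, 0.13 N m at the dots. The lock catch begins to resist with the lid about 60 degrees from the bars (ring 0.77); past 1.0 it is in the lock.
- jar_centre (a point): Bystander: glass jar with a steel cap, 64 mm across, 100 mm high, on the counter. The point is half-way up on its axis. Leave it alone.
- doughnut_centre (a point): Bystander: glazed doughnut, 88 mm across, 32 mm high, lying on a wooden board 14 mm thick (160 by 190 mm). The point is its centre. Leave it alone.
- muffin_centre (a point): Bystander: chocolate muffin, 74 mm across, 65 mm high, standing on the same board. The point is half-way up on its axis. Leave it alone.
Not all that is in view belongs to the job. What is shaped like the part that bears lid_centre but red is not meant. What is shaped like the part that bears mill_mouth but turquoise is not meant.

How it is judged:
By the outcome, as a careful person would: the job done as asked, in the order asked, and still so for the second after the job is handed in, while the arm keeps its last pose, push and grip.
It also fails if it takes over 48 s, if anything falls off the work surface, if the arm or the gripper's body presses on something with over 40 N, if the wrist force passes 120 N, or if a joint passes its speed limit or range.

### The arm

A 7-joint arm with a two-finger parallel gripper is mounted at the origin on the work surface. World frame = base frame: x ahead of the robot, y to its left, z up, the work surface at z = 0. Lengths are in m, angles in rad, forces in N, time in s.
With the tool pointing down it reaches from about 0.35 to 0.9 m from the base axis. Payload 8.1 kg.
Tool frame: the origin (TCP) lies between the finger pads; the fingertips stand ahead of it and the grasp point (between the pads) is the TCP (arm.nose_length is the z of the fingertips in the tool frame, in m); z points along the fingers, y is the line along which they close (so a half turn about z gives the same grasp; the last joint's range is limited). The gripper opens to 92 mm and grips with 3 to 60 N. Pads are 19 mm wide; open, the fingers measure 130 mm over their backs; the gripper's body (75 mm by 190 mm) begins 47 mm behind the grasp point.
Start: joints at [-1.448, 0.434, 0.025, 1.573, -0.012, 1.134, -0.075], TCP at [0.14, 0.609, 0.246] pointing down, gripper open.
Joint ranges: [-2.62, 2.62], [-0.44, 2.09], [-1.27, 1.32], [0.08, 2.57], [-1.32, 4.46], [0.12, 2], [-2.74, 2.74]. Speed limits (rad/s): [2.22, 2.22, 3.01, 3.01, 3.14, 3.14, 3.14].

### API

Orientations are given as a rotation vector (axis times angle).
In Python, from cell import sensors, optics, arm gives the robot as it stands.
- The arm moves only by the tool arm_command, never from a script. Its argument "deltas" is one flat list of numbers, 7 for each row, row after row: the turn, a rotation vector about the world's x, y, z as a fraction of full scale, then the shift along the world's x, y, z as a fraction of full scale, then the finger opening in mm, from 0 to 91.8. In form: [wx, wy, wz, dx, dy, dz, fingers, wx, wy, wz, dx, dy, dz, fingers, ...]. A call has 1 to 20 rows; each row is the pose to reach, as a shift and turn from the pose commanded when the call began; what a row does not reach only later rows make up. Full scale, the value 1, is 1 m for a shift and 90 degrees for a turn. A row lasts 1/10 s, in which the tool goes at most 50 mm and 8.59 degrees, less where a joint would pass 70% of its speed; a pose out of reach is approached as far as the arm can. A call with a number of a shift or a turn outside -1 to 1 is refused whole. A call with a gripper value outside its range is refused whole. The fingers move at their own pace and stop on an object; "force" is the grip in N (left out, the last holds). Time passes only in rows, so rows that repeat a pose let the fingers close. It gives the time, the measured TCP pose, the force, the opening and the grip force at its end, in the units of the state.
- sensors.observe(): the state, without advancing time (a new reading comes with each control period).
- optics.get_image(name): name is "side" or "top" or "wrist"; returns the picture (384x512x3 uint8, blue, green, red); there is no depth.
- optics.calibration(name): a dict with "camera_matrix" (3x3 intrinsics, pixels), "rvec" (rotation vector, rad) and "tvec" (3), from world to camera coordinates, as OpenCV has them. Camera axes: x right, y down, z forward; pixel columns grow to the right and rows downward; lengths in m; the calibration is good to about 2 mm. A picture is of the moment at which its call begins: read the wrist's pose just before it. calibration takes no time and is no camera call; for the wrist camera it gives the pose at the moment of the call.
- arm.sign_off(): hands the job in; it is judged then, once.
The state is a dict: "clock": time; "joints": joint angles; "dq": joint speeds; "joint_efforts": joint torques, N m; "position": TCP position; "ee_rot": TCP orientation; "force": force on the tool from outside, world axes, zero at the start; "ft_torque": the same for the moment, N m; "width": opening from 0.0 (shut) to 1.0 (fully open); "gripper_force": force on a finger pad.
Only numpy, scipy, OpenCV 4.12 (cv2) and the standard library are available. Lean on these libraries where they do the work, as an engineer would, in place of code of your own. Each camera call takes 0.05 s, during which the arm holds its last target. There are 200 camera calls.

## Working session

There is one attempt and no reset: what is moved stays moved. The work goes in short steps, Python scripts to look and compute and a tool call to move; the robot and the scene stay as the last step left them, time stands still between calls to the robot, and variables do not carry over. Pictures are saved under pics/ and viewed, at most 10 in all, crops included, and the job is handed in when it is done.

Besides the shell and the picture viewer there is one more tool, called after "Request:" by a JSON object that holds its "op" and its "data", one argument or row to a line. arm_command: Moves the arm, as the interface text tells. Its arguments: {"type":"object","properties":{"deltas":{"type":"array","items":{"type":"number"}},"force":{"type":"number"}},"required":["deltas"]}

```bash
mkdir -p pics; cat > h.py <<'E'
import numpy as np, cv2
from cell import sensors, optics, arm
def ray(cam,uv,z,cal=None):
    "pixels -> world points on plane z"
    c=cal or optics.calibration(cam); R=cv2.Rodrigues(np.array(c["rvec"],float))[0]; t=np.array(c["tvec"],float).ravel()
    K=np.array(c["camera_matrix"],float); o=-R.T@t; out=[]
    for u,v in uv:
        d=R.T@np.linalg.solve(K,[u,v,1]); out.append(o+d*(z-o[2])/d[2])
    return np.array(out)
def proj(cam,P,cal=None):
    c=cal or optics.calibration(cam)
    return cv2.projectPoints(np.array(P,float).reshape(-1,1,3),np.array(c["rvec"],float),np.array(c["tvec"],float),np.array(c["camera_matrix"],float),None)[0].reshape(-1,2)
E
python3 - <<'E'
from h import *
print(sensors.observe(), arm.nose_length)
a=optics.get_image("top");b=optics.get_image("side")
cv2.imwrite("pics/top.png",cv2.resize(a,(800,600),interpolation=cv2.INTER_CUBIC)); cv2.imwrite("pics/side.png",b); cv2.imwrite("pics/top_raw.png",a)
E
```

```text
{'clock': 0.0, 'joints': array([-1.44762063,  0.43523372,  0.02496951,  1.57410139, -0.01161265,
        1.13399531, -0.07507826]), 'dq': array([-0.00048646, -0.00041408, -0.00058849, -0.00138509, -0.00096786,
        0.0017731 , -0.00066982]), 'joint_efforts': array([ 2.74239092e-04, -6.67856169e+01,  9.85035449e-01, -3.14446843e+01,
       -6.04438107e-02,  4.32651769e-02,  1.92344050e-04]), 'position': array([0.13985316, 0.60865433, 0.24493658]), 'ee_rot': array([-3.53967911e-01, -3.12153871e+00,  2.50056155e-03]), 'force': array([ 8.42606942e-01,  3.13352627e-04, -1.95715738e-01]), 'ft_torque': array([-0.06686448,  0.00078617,  0.0057049 ]), 'gripper_force': 0.0, 'width': 1.0031101545010168} 0.019
```

View pics/top.png

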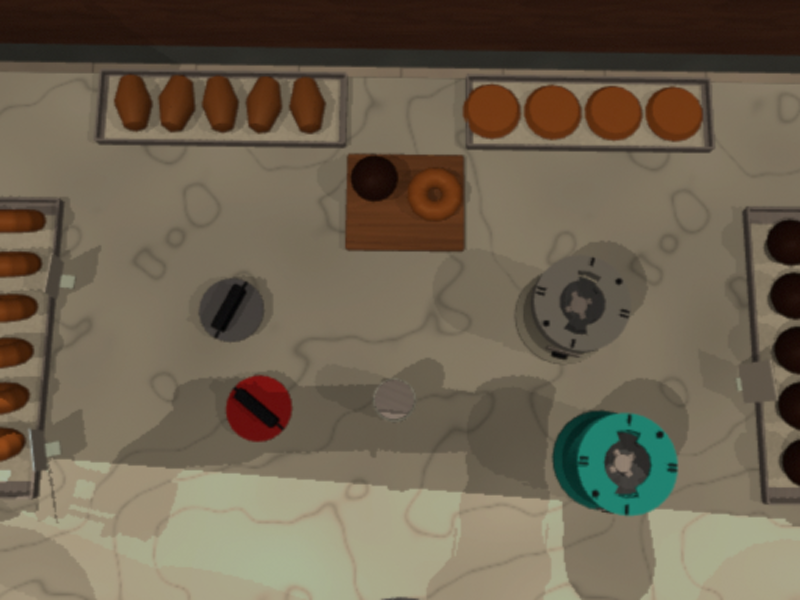

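View pics/side.png

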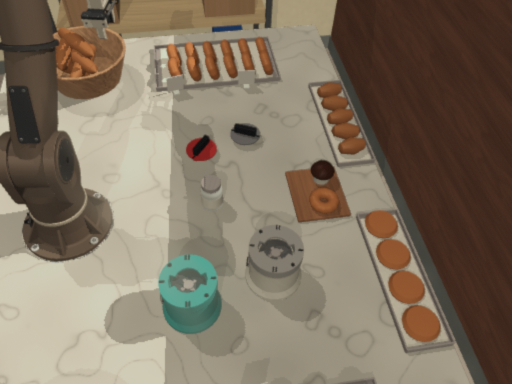

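The lid could be the grey one at (232,308) or the red one at (259,408); the mill could be the steel/white one at (582,305) or the turquoise one at (627,463), all in the 800x600 top picture. The description fits the grey lid and the steel mill. The jar is at (393,400), and the muffin and doughnut are on the board. Next is a close crop of both choices.

```bash
python3 - <<'E'
from h import *
a=cv2.imread("pics/top_raw.png")
f=lambda x,y:cv2.resize(a[y:y+80,x:x+80],(400,400),interpolation=cv2.INTER_CUBIC)
cv2.imwrite("pics/crop.png",np.hstack([f(108,157),f(332,155)]))
for n,p,z in (("lid flange",(232,308),.024),("mill",(582,305),.14),("jar",(393,400),.1),("muffin",(374,178),.08),("dough",(435,194),.046),("red",(259,408),.024),("turq",(627,463),.14)):
    print(n,ray("top",[np.array(p)/1.5625],z)[0])
c=optics.calibration("top");R=cv2.Rodrigues(np.array(c["rvec"]))[0];print(-R.T@np.array(c["tvec"]).ravel())
E
```

```text
lid flange [0.55421688 0.2651902  0.024     ]
mill [ 0.54629936 -0.24849664  0.14      ]
jar [0.41323705 0.01408592 0.1       ]
muffin [0.74747451 0.04780587 0.08      ]
dough [ 0.73450424 -0.04628137  0.046     ]
red [0.40188618 0.21700337 0.024     ]
turq [ 0.33068618 -0.30354252  0.14      ]
[0.37383666 0.00281684 1.17419173]
```

View pics/crop.png

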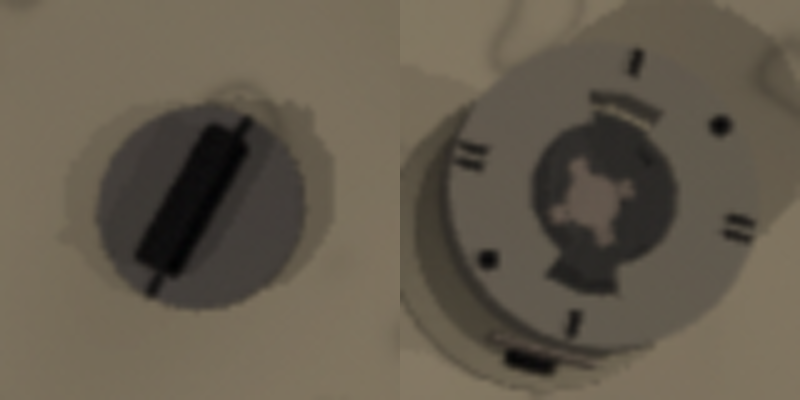

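The left half shows the grey lid, with its flange centre at (201,206) and flange marks at (247,125) and (152,288). The right half shows the mill, with bars at (636,62) and (574,324), dots at (720,126) and (487,260), and double bars at (471,156) and (738,228). Bar to dot to double bar runs clockwise, as described.

```bash
python3 - <<'E'
from h import *
f=lambda p,o:[((u+.5)/5-.5+o[0],(v+.5)/5-.5+o[1]) for u,v in p]
L=ray("top",f([(201,206),(247,125),(152,288)],(108,157)),.0245)
M=ray("top",f([(236,62),(174,324),(320,126),(87,260),(71,156),(338,228)],(332,155)),.143)
ang=lambda a,b:np.degrees(np.arctan2(*(a-b)[[1,0]]))
print("lid",L[0],(L[1]+L[2])/2,ang(L[1],L[2]),np.linalg.norm(L[1]-L[2]))
for i in (0,2,4): print((M[i]+M[i+1])/2,ang(M[i],M[i+1]),np.linalg.norm(M[i]-M[i+1]))
s=sensors.observe();R=cv2.Rodrigues(s["ee_rot"])[0];print(R.round(3),ang(R[:,1],0*R[:,1]))
E
```

```text
lid [0.55246039 0.26662676 0.0245    ] [0.55244484 0.26721143 0.0245    ] -27.5021954222321 0.09021653128908749
[ 0.55076147 -0.24829262  0.143     ] -14.616566847340087 0.12004176062580833
[ 0.55037381 -0.24777362  0.143     ] -59.68615040006619 0.11987171192454749
[ 0.55068479 -0.24784539  0.143     ] 75.31068968722288 0.1197687471189483
[[-0.975  0.224 -0.   ]
 [ 0.224  0.975 -0.001]
 [-0.    -0.001 -1.   ]] 77.0616926786595
```

Request:
{"op": "arm_command", "data": {
  "deltas": [0,0,-0.162,0.412,-0.342,-0.08,91,0,0,-0.162,0.412,-0.342,-0.08,91,0,0,-0.162,0.412,-0.342,-0.08,91,0,0,-0.162,0.412,-0.342,-0.08,91,0,0,-0.162,0.412,-0.342,-0.08,91,0,0,-0.162,0.412,-0.342,-0.08,91,0,0,-0.162,0.412,-0.342,-0.08,91,0,0,-0.162,0.412,-0.342,-0.08,91,0,0,-0.162,0.412,-0.342,-0.08,91,0,0,-0.162,0.412,-0.342,-0.08,91,0,0,-0.162,0.412,-0.342,-0.08,91,0,0,-0.162,0.412,-0.342,-0.08,91,0,0,-0.162,0.412,-0.342,-0.08,91,0,0,-0.162,0.412,-0.342,-0.08,91,0,0,-0.162,0.412,-0.342,-0.08,91,0,0,-0.162,0.412,-0.342,-0.08,91]
}}

```text
clock: 1.7
position: [0.5511, 0.2684, 0.1659]
ee_rot: [-0.744, -3.052, -0.001]
force: [-0.5, -0.6, -0.2]
width: 0.991
gripper_force: 0.0
```

```bash
python3 - <<'E'
from h import *
c=optics.calibration("wrist");a=optics.get_image("wrist");cv2.imwrite("pics/w1.png",a)
s=sensors.observe();print(s["joints"],s["position"],s["clock"])
d=np.array([np.cos(np.radians(-27.5)),np.sin(np.radians(-27.5)),0])
C=np.array([.5525,.267,0]); print(proj("wrist",[C+[0,0,.024],C+[0,0,.054],C+.037*d+[0,0,.054],C-.037*d+[0,0,.054],C+.045*d+[0,0,.0245],C-.045*d+[0,0,.0245]],c).round(1))
E
```

```text
[-0.67578643  0.49000893  0.1964966   1.71113106 -0.11355347  0.95134264
  0.65645502] [0.55126256 0.26818278 0.16595282] 1.75
[[252.4 184.9]
 [252.4 193.8]
 [252.4 233.1]
 [252.5 151.4]
 [252.3 228.3]
 [252.4 137.9]]
```

View pics/w1.png

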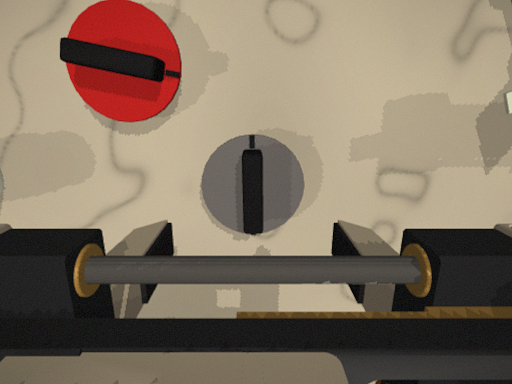

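The wrist picture shows the grey lid's rib at column 252, rows 150 to 233. That is where my estimate projects, and it lies square across the fingers. I'll go down and grip.

Request:
{"op": "arm_command", "data": {
  "deltas": [0,0,0,0.001,-0.001,-0.05,91,0,0,0,0.001,-0.001,-0.09,91,0,0,0,0.001,-0.001,-0.119,91,0,0,0,0.001,-0.001,-0.119,91,0,0,0,0.001,-0.001,-0.119,91,0,0,0,0.001,-0.001,-0.119,5,0,0,0,0.001,-0.001,-0.119,5,0,0,0,0.001,-0.001,-0.119,5,0,0,0,0.001,-0.001,-0.119,5,0,0,0,0.001,-0.001,-0.119,5,0,0,0,0.001,-0.001,-0.119,5,0,0,0,0.001,-0.001,-0.119,5,0,0,0,0.001,-0.001,-0.119,5],
  "force": 45
}}

```text
clock: 3.05
position: [0.553, 0.2661, 0.0467]
ee_rot: [-0.747, -3.051, 0.0]
force: [-0.5, -0.9, -1.0]
width: 0.346
gripper_force: 0.0
```

Request:
{"op": "arm_command", "data": {
  "deltas": [0,0,0,0,0,0,5,0,0,0,0,0,0,5,0,0,0,0,0,0,5,0,0,0,0,0,0,5,0,0,0,0,0,0,5,0,0,0,0,0,0,5]
}}

```text
clock: 3.65
position: [0.553, 0.2662, 0.0468]
ee_rot: [0.747, 3.051, 0.0]
force: [1.5, 0.8, -0.9]
width: 0.195
gripper_force: 45.0
```

Request:
{"op": "arm_command", "data": {
  "deltas": [0,0,0,0,0,0.05,5,0,0,0,0,0,0.1,5,0,0,0,0,0,0.15,5,0,0,0,0,0,0.18,5,0,0,0.02,-0.002,-0.04,0.19,5,0,0,0.04,-0.002,-0.09,0.19,5,0,0,0.06,-0.002,-0.14,0.19,5,0,0,0.08,-0.002,-0.19,0.19,5,0,0,0.1,-0.002,-0.24,0.19,5,0,0,0.12,-0.002,-0.29,0.19,5,0,0,0.142,-0.002,-0.34,0.19,5,0,0,0.142,-0.002,-0.39,0.19,5,0,0,0.142,-0.002,-0.44,0.19,5,0,0,0.142,-0.002,-0.48,0.19,5,0,0,0.142,-0.002,-0.514,0.19,5,0,0,0.142,-0.002,-0.514,0.19,5,0,0,0.142,-0.002,-0.514,0.19,5,0,0,0.142,-0.002,-0.514,0.19,5,0,0,0.142,-0.002,-0.514,0.19,5,0,0,0.142,-0.002,-0.514,0.19,5]
}}

```text
clock: 5.65
position: [0.5512, -0.2465, 0.2368]
ee_rot: [-0.4, -3.116, -0.001]
force: [0.0, 0.5, -1.2]
width: 0.196
gripper_force: 45.0
```

```bash
python3 - <<'E'
from h import *
a=optics.get_image("wrist");c=optics.calibration("wrist");t=optics.get_image("top")
s=sensors.observe();R=cv2.Rodrigues(s["ee_rot"])[0];print(s["joints"],s["position"],R[:,2],np.degrees(np.arctan2(R[1,1],R[0,1])),s["force"])
o=np.array([.5506,-.248,.143]);P=[o+.06*np.array([np.cos(x),np.sin(x),0]) for x in np.radians([-14.6,165.4,-59.6,120.4])]
print(proj("wrist",P,c).round(1),proj("top",P).round(1))
t=cv2.resize(t[150:250,320:420],(384,384),interpolation=cv2.INTER_CUBIC)
cv2.imwrite("pics/w2.png",np.hstack([a[:,80:480],t]))
E
```

```text
[ 0.106069    0.41357068  0.32223478  1.65819649 -0.14406638  1.09317571
  1.78405896] [ 0.55115092 -0.24705929  0.2367991 ] [ 1.01445382e-04  2.10210481e-04 -9.99999973e-01] 75.32711190286125 [ 0.14706706 -0.37995697 -1.40061275]
[[251.7 264.3]
 [251.4 122. ]
 [201.6 245.8]
 [306.6 145.3]] [[378.7 167.1]
 [366.3 219.5]
 [395.7 179.7]
 [349.1 206.5]]
```

View pics/w2.png

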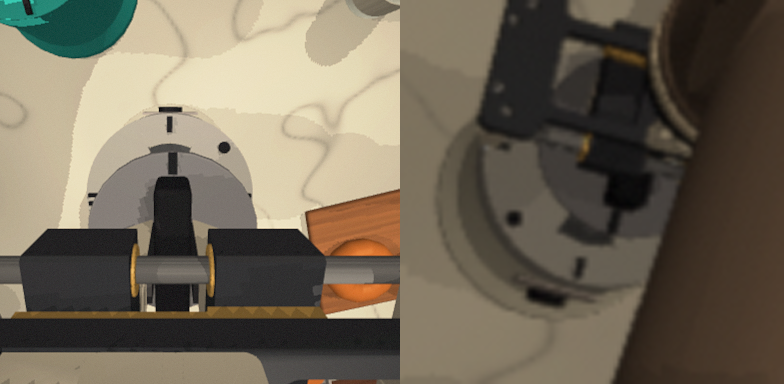

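The left part (wrist, cropped by 80 columns) shows the mill bar at (249,124) and a dot at (303.5,147) in full-image pixels, about 2 px from the prediction. The lid's mark is at (252,162). The right part (top) is mostly hidden by the arm.

```bash
python3 - <<'E'
from h import *
s=sensors.observe();p=s["position"];c=optics.calibration("wrist")
M=ray("wrist",[(249,124),(303.5,147)],.143,c);u=lambda x:.06*np.array([np.cos(np.radians(x)),np.sin(np.radians(x)),0])
print("mill from bar,dot",M[0]-u(165.4),M[1]-u(120.4)); print("angle",np.degrees(np.arctan2(*(M[1]-M[0])[[1,0]])),"expect",np.degrees(np.arctan2(*(u(120.4)-u(165.4))[[1,0]])))
L=ray("wrist",[(252,162)],p[2]-.0225,c);print("lid mark",L,"dir",(L[0]-p),np.degrees(np.arctan2(*(L[0]-p)[[1,0]])),p)
# enlarged crop for check
a=cv2.imread("pics/w2.png")[90:250,80:280];cv2.imwrite("pics/w2c.png",cv2.resize(a,None,fx=3.75,fy=3.75,interpolation=cv2.INTER_CUBIC))
E
```

```text
mill from bar,dot [ 0.55151753 -0.25037357  0.143     ] [ 0.55129352 -0.25080419  0.143     ]
angle 52.797766902528124 expect 52.90000000000002
lid mark [[ 0.509148   -0.23700654  0.2142991 ]] dir [-0.04200292  0.01005275 -0.0225    ] 166.54032614853446 [ 0.55115092 -0.24705929  0.2367991 ]
```

View pics/w2c.png

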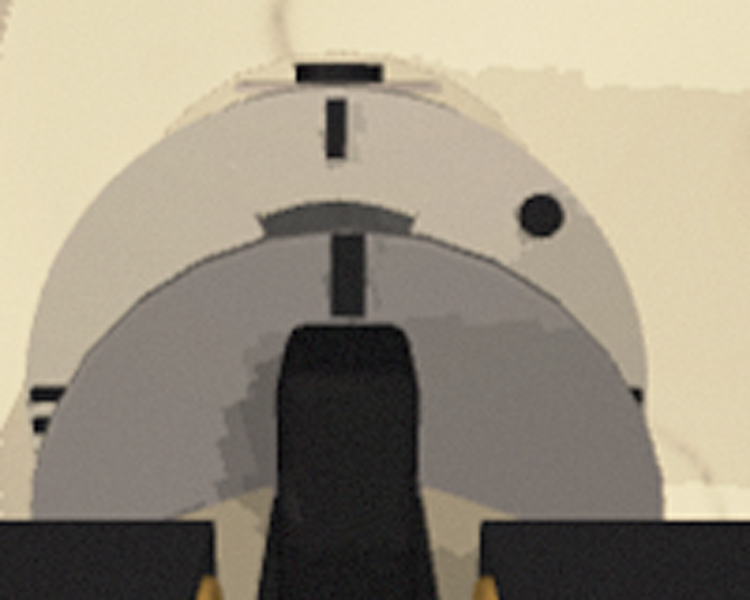

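Request:
{"op": "arm_command", "data": {
  "deltas": [0,0,0,0,-0.002,-0.02,5,0,0,0,0,-0.002,-0.035,5,0,0,0,0,-0.002,-0.045,5,0,0,0,0,-0.002,-0.05,5,0,0,0,0,-0.002,-0.054,5,0,0,0,0,-0.002,-0.058,5,0,0,0,0,-0.002,-0.058,5,0,0,0,0,-0.002,-0.058,5]
}}

```text
clock: 6.55
position: [0.5511, -0.25, 0.1791]
ee_rot: [0.403, 3.115, -0.0]
force: [0.7, 0.2, -2.8]
width: 0.193
gripper_force: 45.0
```

Request:
{"op": "arm_command", "data": {
  "deltas": [0,0,0,0,0,-0.004,5,0,0,0,0,0,-0.007,5,0,0,0,0,0,-0.009,5,0,0,0,0,0,-0.0105,5,0,0,0,0,0,-0.0105,5,0,0,0,0,0,-0.0105,5]
}}

```text
clock: 7.15
position: [0.5509, -0.2498, 0.1688]
ee_rot: [0.403, 3.115, 0.0]
force: [-2.1, 1.5, 5.0]
width: 0.189
gripper_force: 45.0
```

Request:
{"op": "arm_command", "data": {
  "deltas": [0,0,-0.04,0,0,0,5,0,0,-0.08,0,0,0,5,0,0,-0.12,0,0,0,5,0,0,-0.16,0,0,0,5,0,0,-0.2,0,0,0,5,0,0,-0.24,0,0,0,5,0,0,-0.28,0,0,0,5,0,0,-0.32,0,0,0,5,0,0,-0.36,0,0,0,5,0,0,-0.4,0,0,0,5,0,0,-0.44,0,0,0,5,0,0,-0.44,0,0,0,5,0,0,-0.44,0,0,0,5]
}}

```text
clock: 8.45
position: [0.5521, -0.2496, 0.1688]
ee_rot: [1.43, 2.795, 0.001]
force: [3.1, 1.6, 3.7]
width: 0.189
gripper_force: 45.0
```

```bash
python3 - <<'E'
from h import *
s=sensors.observe();R=cv2.Rodrigues(s["ee_rot"])[0];print(s["position"],R[:,2],np.degrees(np.arctan2(R[1,1],R[0,1])),s["force"],s["ft_torque"],s["gripper_force"],s["width"])
E
```

```text
[ 0.55211013 -0.24955125  0.1687747 ] [ 2.07201585e-03 -1.77192923e-04 -9.99997838e-01] 35.80504459769406 [3.11387827 1.63317475 3.66009356] [ 0.33583634 -0.663784    0.00493522] 45.00019311904907 0.18886998933378726
```

Request:
{"op": "arm_command", "data": {
  "deltas": [0,0,-0.03,0,0,0,5,0,0,-0.06,0,0,0,5,0,0,-0.06,0,0,0,5,0,0,-0.06,0,0,0,5]
}}

```text
clock: 8.85
position: [0.552, -0.2497, 0.1688]
ee_rot: [1.56, 2.725, 0.001]
force: [3.9, 2.2, 5.2]
width: 0.194
gripper_force: 45.0
```

```bash
python3 - <<'E'
from h import *
a=optics.get_image("wrist")
s=sensors.observe();R=cv2.Rodrigues(s["ee_rot"])[0];print(s["position"],np.degrees(np.arctan2(R[1,1],R[0,1])),s["force"],s["ft_torque"])
cv2.imwrite("pics/w3.png",cv2.resize(a[60:260,130:380],None,fx=3,fy=3,interpolation=cv2.INTER_CUBIC))
E
```

```text
[ 0.55198145 -0.24968774  0.16876301] 30.416168747807365 [5.55799519 1.42939254 4.98790315] [ 0.34439315 -0.93384867  0.11733063]
```

View pics/w3.png

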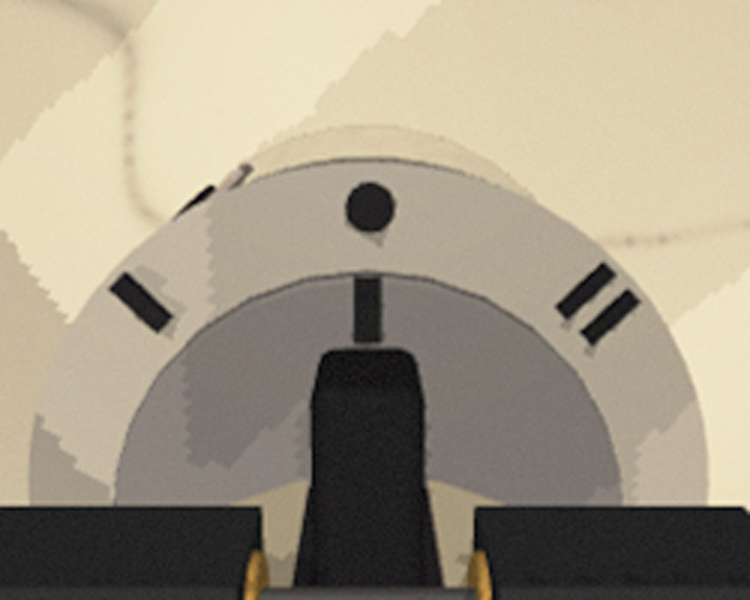

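The picture shows the rib's mark at (368,310) in line with the dot at (370,207). The flange sits flat on the collar, and the measured torque of 0.12 N m matches the spring at the dots. I'll hand in while holding.

```bash
python3 -c "
from cell import arm,sensors
print(arm.sign_off(), sensors.observe()['clock'])"
```

```text
the job is handed in; nothing more can be done
the job is handed in; nothing more can be done
```

The grey lid is fully home on the mill, turned to the dot marks and still gripped there; the job was handed in about 9 s in, with the jar, doughnut and muffin left alone, and no verdict was reported back.

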